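Clear a forgotten tamper from the drinks mixer

TASK

Someone left the wooden tamper standing in the mixer's steel cup. Push the mixer's mushroom stop button down until it latches and let go of it, then pull the tamper out and stand it upright on its foot, released, on the steel drip tray; only then reset the stop by turning its head clockwise until it springs back up fully. Leave the cup standing on its pad and do not disturb the other things on the counter.

Things in the scene. Friction and masses are not known exactly. Their poses are not given: they have to be found in the camera images.
- mixer: drinks mixer base, 200 (x) by 340 (y) mm, fixed. Origin: centre of its underside; front is -x, z up. Deck 40 mm high. Left (+y): steel control box, back edge 125 mm high, with a panel sloping 25 degrees down to the front. Right: round rubber cup pad, 112 mm wide, centred at (0, -90) mm, top at 48 mm.
- panel (a point): centre of the control box's sloping panel (120 by 140 mm), at (-10, 90, 100) mm in the mixer's frame, axes as the mixer's; the panel's normal is (-0.4226, 0, 0.9063). The mushroom stop stands here, along the normal.
- stop_top (a point): centre of the top of the mushroom stop's black round head; moves with it; its z axis points out along the button's axis, 25 degrees from vertical. Head 56 mm in diameter, 22 mm high, straight sides; its underside is 26 mm above the panel when up, about 15 mm when latched. Under it a collar 42 mm wide, 8 mm high.
- stop (a joint): depth of the mushroom stop: 0 m up, 0.013 m at its end stop; a spring pushes it up (3 to 6 N to press). Pressed to 0.0125 or more it latches and then stays at about 0.011 when let go.
- stop_head (a joint): turn of the mushroom head: 0 rad at rest, grows as it turns clockwise seen from outside, stop at 1.3 rad; a weak spring turns it back when let go. Turned 0.8 rad or more while latched, it is free and springs up when let go (a grip may hold it down).
- cup: steel mixing cup, loose, 84 mm wide at the rim, 100 mm high, wall 3 mm, bottom 5 mm thick, standing on the mixer's pad. Origin: centre of its underside, z up.
- tamper: wooden tamper 190 mm long, 140 g, at first standing upright in the cup. Origin: centre of its foot's underside, z along it towards the handle's end. Foot 44 mm in diameter and 30 mm high, thin neck 22 mm in diameter, handle 28 mm in diameter from 120 to 180 mm above the origin.
- tamper_grip (a point): point on the tamper's axis in the middle of its handle, 150 mm above its foot's underside.
- tray: flat steel drip tray, 160 (x) by 140 (y) mm, fixed. Origin: centre of its underside; its floor is 8 mm high, its rim 14 mm high and 4 mm thick.
- jar: lidded clear jar, 104 mm wide, 142 mm high, on a round wooden stand (136 mm wide, 50 mm high); leave alone. Origin: centre of its underside.
- shaker: glass shaker with steel cap, 56 mm wide, 110 mm high; leave alone. Origin: centre of its underside.
- syrup: amber syrup bottle, 68 mm wide, 170 mm high; leave alone. Origin: centre of its underside.
- sauce: white bowl, 76 mm wide, 35 mm high; leave alone. Origin: centre of its underside.
- tumblers: stack of clear tumblers, 82 mm wide, 135 mm high; leave alone. Origin: centre of its underside.
Not all that is in view belongs to the job. Of the things that look like the tray, take the one that is farthest to the robot's right at the start.

How it is judged:
By the outcome, as a careful person would: the job done as asked, in the order asked, and still so for the second after the job is handed in, with the robot touching nothing.
It also fails if it takes over 70 s, if anything falls off the work surface, if the arm or the gripper's body presses on something with over 40 N, if the wrist force passes 120 N, or if a joint passes its speed limit or range.

ROBOT

A 6-joint arm with a two-finger parallel gripper is mounted at the origin on the work surface. World frame = base frame: x ahead of the robot, y to its left, z up, the work surface at z = 0. Lengths are in m, angles in rad, forces in N, time in s.
With the tool pointing down it reaches from about 0.35 to 1 m from the base axis. Payload 7.1 kg.
Tool frame: the origin (TCP) lies on the centre line of the jaws, within the pads' length; the fingertips stand r.nose_length ahead of it and the grasp point (between the pads) lies 3 mm ahead of it (r.nose_length is the distance from the TCP to the fingertips, in m); x points along the fingers, y is the direction in which the jaws open and shut, and the axes are right-handed (so a half turn about x gives the same grasp; the last joint's range is limited). The gripper opens to 85 mm and grips with 20 to 120 N. Pads are 22 mm wide; open, the fingers measure 114 mm over their backs; the gripper's body (76 mm by 85 mm) begins 54 mm behind the grasp point. The pads swing forward as they close: fully open they stand 13 mm farther back than shut.
Start: joints at [-1.31, 0.423, 1.63, -0, 1.089, -0.019], TCP at [0.173, -0.601, 0.253] pointing down, gripper open.
Joint ranges: [-3, 3], [-0.9, 2.11], [0.09, 2.58], [-1.31, 4.45], [0.11, 2.69], [-2.54, 2.54]. Speed limits (rad/s): [2.39, 2.39, 3.01, 3.14, 3.14, 3.14].

INTERFACE

Orientations are given as [roll, pitch, yaw] about the fixed x, y, z axes, in that order (R = Rz(yaw) Ry(pitch) Rx(roll)).
In Python, from workcell import r gives the robot as it stands.
- The arm moves only by the tool apply_moves, never from a script. Its arguments are lists of equal length, an entry for each row: "travel": the shift along the tool's x, y, z in mm, a list of three; "roll": the turn about the tool's x in degrees. In form: {"travel": [[tx, ty, tz], ...], "roll": [roll, ...]}. A call has 1 to 5 rows; each row is the pose to reach, as a shift and turn from the pose commanded when the call began, along the tool's axes at that moment; what a row does not reach only later rows make up. A row lasts 1/8 s, in which the tool goes at most 62.5 mm and 10.7 degrees, less where a joint would pass 70% of its speed; a pose out of reach is approached as far as the arm can. A call with a gripper value outside its range is refused whole. "hand" is the opening, from 0 (shut) to 1 (fully open), set as the call begins (left out, the last holds). The fingers move at their own pace and stop on an object; "force" is the grip in N (left out, the last holds). Time passes only in rows, so rows that repeat a pose let the fingers close. It gives the time, the measured TCP pose, the force and the opening at its end, in the units of the state.
- r.state(): the state, without advancing time (a new reading comes with each control period).
- r.grab_frame(name): name is "scene" or "top" or "wrist"; returns a dict with "img" (420x560x3 uint8, red, green, blue), "range_z" (420x560 float32, m along the optical axis (not along the pixel's ray), 0 where there is no reading), "mtx" (3x3 intrinsics, pixels), "cam_to_world" (4x4, takes a point from camera to world coordinates). Camera axes: x right, y up, looking along -z (the intrinsics and any distortion apply to the point x, -y, -z); pixel columns grow to the right and rows downward; lengths in m; the calibration is good to about 2 mm. The wrist camera is an equidistant fisheye: a pixel r from the principal point sees the ray r / f radians off the axis. A picture is of the moment at which its call begins.
- r.finish_job(): hands the job in, once; it reports no verdict.
The state is a dict: "time_s": time; "qpos": joint angles; "qvel": joint speeds; "joint_torque": joint torques, N m; "ee_pos": TCP position; "tool_rot": TCP orientation; "contact_force": force on the tool from outside, world axes, zero at the start; "moment": the same for the moment, N m; "grip_width": finger opening in m.
Only numpy, scipy, OpenCV 4.12 (cv2) and the standard library are available. Lean on these libraries where they do the work, as an engineer would, in place of code of your own. Each camera call takes 0.05 s, during which the arm holds its last target. There are 200 camera calls.

## Working session

There is one attempt and no reset: what is moved stays moved. The work goes in short steps, Python scripts to look and compute and a tool call to move; the robot and the scene stay as the last step left them, time stands still between calls to the robot, and variables do not carry over. Pictures are saved under pics/ and viewed, about 8 in all and at most 12, crops included, and the job is handed in when it is done.

Besides the shell and the picture viewer there is one more tool, called after "Emit:" as name([rows], argument=value, ...), one row to a line, values as JSON. apply_moves: Moves the arm, as the interface text tells. Its arguments: {"type":"object","properties":{"travel":{"type":"array"},"roll":{"type":"array"},"hand":{"type":"number"},"force":{"type":"number"}},"required":["travel","roll"]}

```bash
ls; mkdir -p pics
cat > h.py <<'E'
import numpy as np, cv2
from workcell import r
def grab(n,tag):
    f=r.grab_frame(n); np.savez(f'pics/{tag}.npz',**f); cv2.imwrite(f'pics/{tag}.png',f['img'][:,:,::-1]); return f
def load(tag): return dict(np.load(f'pics/{tag}.npz'))
def pts(f):
    """world xyz per pixel from depth (pinhole)"""
    z=f['range_z']; K=f['mtx']; v,u=np.indices(z.shape)
    P=np.stack([(u-K[0,2])/K[0,0]*z,-(v-K[1,2])/K[1,1]*z,-z],-1)
    T=f['cam_to_world']; return P@T[:3,:3].T+T[:3,3]
E
python3 - <<'E'
from h import *
s=r.state(); print({k:np.round(v,3) for k,v in s.items()}, r.nose_length)
a=grab('scene','s0'); b=grab('top','t0')
for f in(a,b): print(np.round(f['mtx'],1).tolist(),np.round(f['cam_to_world'],3).tolist(), (f['range_z']>0).mean())
print(a.keys())
cv2.imwrite('pics/both.png',cv2.resize(np.vstack([a['img'],b['img']])[:,:,::-1],None,fx=.71,fy=.71))
E
```

```text
pics
{'time_s': np.float64(0.0), 'qpos': array([-1.31 ,  0.424,  1.631, -0.   ,  1.089, -0.019]), 'qvel': array([-0.001, -0.001,  0.   ,  0.   ,  0.001, -0.002]), 'joint_torque': array([ 3.0000e-03, -5.5738e+01, -2.8174e+01,  0.0000e+00,  7.0000e-03,
        0.0000e+00]), 'ee_pos': array([ 0.172, -0.6  ,  0.253]), 'tool_rot': array([-1.567,  1.569,  1.854]), 'contact_force': array([ 0.035,  0.486, -0.925]), 'moment': array([-0.006,  0.012,  0.016]), 'grip_width': np.float64(0.085)} 0.022
[[422.1, 0.0, 287.9], [0.0, 422.1, 208.4], [0.0, 0.0, 1.0]] [[0.215, -0.75, 0.626, 1.081], [0.976, 0.155, -0.151, -0.137], [0.016, 0.644, 0.765, 0.907], [0.0, 0.0, 0.0, 1.0]] 0.9958333333333333
[[507.3, 0.0, 271.4], [0.0, 507.3, 208.8], [0.0, 0.0, 1.0]] [[0.016, 0.997, -0.07, 0.367], [-1.0, 0.015, -0.017, -0.013], [-0.016, 0.07, 0.997, 1.509], [0.0, 0.0, 0.0, 1.0]] 0.9958248299319727
dict_keys(['img', 'range_z', 'mtx', 'cam_to_world'])
```

View pics/t0.png

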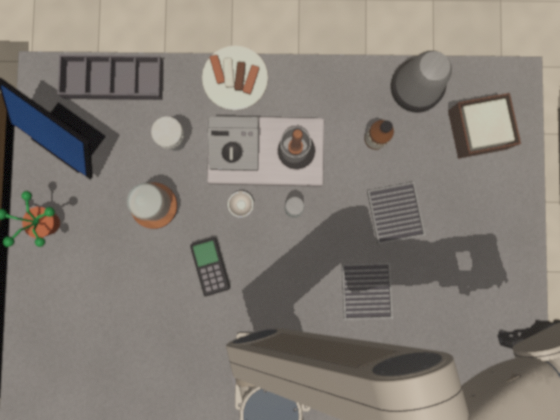

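View pics/s0.png

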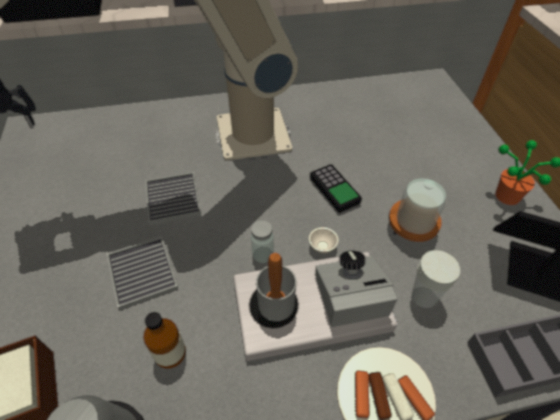

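The top view shows the mixer at (265,150), with the stop head at (232,152) and the tamper's end at (297,135). Two tray-like things are in view: A at top pixel (395,210), and B at (367,291). A lies farther right (-y), so it should be the target. I'll measure it and check it in a crop.

Run:
```python
from h import *
a=load('s0'); b=load('t0'); Pa=pts(a); Pb=pts(b)
print('table z',np.median(Pb[330:400,30:200,2]), np.median(Pa[100:140,330:420,2]))
def rep(n,m,P):
    q=P[m]; print(n,len(q),'mean',np.round(q.mean(0),4),'lo',np.round(np.percentile(q,2,0),3),'hi',np.round(np.percentile(q,98,0),3))
for n,P,f in(('top',Pb,b),('scene',Pa,a)):
    x,y,z=P[...,0],P[...,1],P[...,2]; g=f['img'].astype(int); hsv=cv2.cvtColor(f['img'],cv2.COLOR_RGB2HSV)
    area=(x>.4)&(x<.75)&(y>-.2)&(y<.25)
    deck=area&(abs(z-.04)<.006)&(g.min(-1)>90)
    rep(n+' deck',deck,P)
    mm=np.uint8(area&(z>.025)&(z<.16)&(x>.43)); 
    d=P[deck][:,:2].astype(np.float32); rc=cv2.minAreaRect(d[np.all(abs(d-np.median(d,0))<.25,1)]); print(rc)
    head=area&(z>.12)&(z<.18)&(g.max(-1)<70)&(y>0)
    rep(n+' head',head,P)
    tam=area&(z>.2); rep(n+' tamper z>.2',tam,P)
    tam=area&(z>.17)&(hsv[...,1]>120)&(y<.05); rep(n+' tamperwood',tam,P)
    rim=area&(abs(z-.148)<.006)&(y<0)&(hsv[...,1]<80); rep(n+' cup rim',rim,P)
    if rim.sum()>10: print(cv2.minEnclosingCircle(P[rim][:,:2].astype(np.float32)))
for c in((395,210),(367,291)):
    print(c,Pb[c[1],c[0]])
    x,y,z=Pb[...,0],Pb[...,1],Pb[...,2]; p=Pb[c[1],c[0]]
    m=(np.hypot(x-p[0],y-p[1])<.13)&(z>.005)&(z<.03); rep('tray',m,Pb); print(cv2.minAreaRect(Pb[m][:,:2].astype(np.float32)))
ct=b['img'][170:330,330:440]; cs=a['img'][160:320,90:220]
A=cv2.resize(ct,None,fx=3,fy=3,interpolation=2); B=cv2.resize(cs,None,fx=3,fy=3,interpolation=2)
C=cv2.resize(b['img'][110:190,200:330],None,fx=3,fy=6)[:,:390]
cv2.imwrite('pics/c1.png',np.hstack([A,B])[:,:,::-1])
```

```text
table z 0.0005901865502813131 -0.0004983788869591943
top deck 3680 mean [ 0.6225 -0.002   0.0398] lo [ 0.518 -0.133  0.035] hi [0.739 0.19  0.045]
((0.5951924324035645, 0.03306104242801666), (0.33941224217414856, 0.29596275091171265), 89.68734741210938)
top head 157 mean [0.6197 0.1229 0.1419] lo [0.597 0.098 0.121] hi [0.673 0.164 0.154]
top tamper z>.2 120 mean [ 0.645  -0.0532  0.2345] lo [ 0.635 -0.066  0.205] hi [ 0.66  -0.041  0.247]
top tamperwood 41 mean [ 0.6464 -0.0538  0.2424] lo [ 0.638 -0.061  0.238] hi [ 0.655 -0.046  0.247]
top cup rim 122 mean [ 0.6471 -0.0485  0.1475] lo [ 0.604 -0.092  0.143] hi [ 0.686 -0.01   0.153]
((0.6452741622924805, -0.052016619592905045), 0.04255836829543114)
scene deck 5284 mean [ 0.6672 -0.0148  0.0395] lo [ 0.545 -0.137  0.035] hi [0.742 0.181 0.043]
((0.595534086227417, 0.029296398162841797), (0.33826449513435364, 0.2971456050872803), 89.69911193847656)
scene head 384 mean [0.6318 0.1196 0.1424] lo [0.601 0.094 0.121] hi [0.678 0.167 0.153]
scene tamper z>.2 278 mean [ 0.6548 -0.0579  0.2293] lo [ 0.64  -0.07   0.201] hi [ 0.662 -0.045  0.244]
scene tamperwood 345 mean [ 0.6564 -0.0579  0.2172] lo [ 0.642 -0.069  0.173] hi [ 0.662 -0.045  0.244]
scene cup rim 214 mean [ 0.6531 -0.0564  0.1465] lo [ 0.608 -0.095  0.142] hi [ 0.687 -0.015  0.15 ]
((0.6446651816368103, -0.05434991791844368), 0.04314110800623894)
(395, 210) [ 0.47376475 -0.352344    0.00986795]
tray 2459 mean [ 0.4687 -0.354   0.0094] lo [ 0.381 -0.435  0.005] hi [ 0.563 -0.271  0.017]
((0.47169244289398193, -0.3512107729911804), (0.2525608539581299, 0.25234341621398926), 81.76380157470703)
(367, 291) [ 0.2351141  -0.2710382   0.00725212]
tray 2576 mean [ 0.2357 -0.2699  0.0095] lo [ 0.148 -0.365  0.005] hi [ 0.325 -0.184  0.017]
((0.2360224574804306, -0.270537793636322), (0.2551087737083435, 0.25069063901901245), 20.20250701904297)
```

View pics/c1.png

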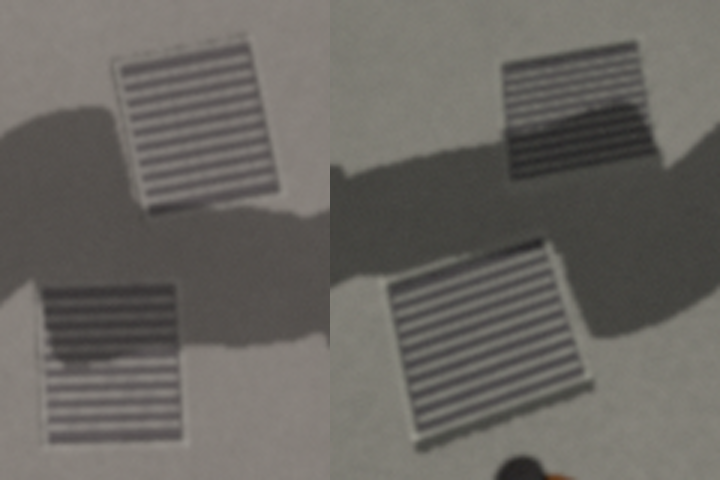

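The crop confirms it: A (top pixel 395,210, at y=-0.353) is farther right than B (367,291, at y=-0.270). The target tray is A, with its centre near (0.470, -0.353). Next I'll refine the head's position and set up the move helper.

```bash
cat >> h.py <<'E'
from scipy.spatial.transform import Rotation as Ro
def plan(x=None,y=None,z=None,ang=None):
    """shift (mm, tool axes) and roll (deg) to reach world TCP xyz, tool-y heading ang (deg, mod 180)"""
    s=r.state(); R=Ro.from_euler('xyz',s['tool_rot']).as_matrix(); p=s['ee_pos']
    t=np.array([p[i] if v is None else v for i,v in enumerate((x,y,z))])
    cur=np.degrees(np.arctan2(R[1,1],R[0,1]))
    print('t',round(float(s['time_s']),2),'pos',np.round(p,4),'head',round(cur,1),'tilt',np.round(R[:,0],3),'q6',round(float(s['qpos'][5]),2),'F',np.round(s['contact_force'],1),'w',round(float(s['grip_width']),4))
    print('travel',np.round(R.T@(t-p)*1000,1),'roll',None if ang is None else round(-((ang-cur+90)%180-90),1))
    return R
E
python3 - <<'E'
from h import *
n=np.array([-.4226,0,.9063])
for t in('t0','s0'):
    f=load(t);P=pts(f);g=f['img'].max(-1);hsv=cv2.cvtColor(f['img'],cv2.COLOR_RGB2HSV)
    c=np.array([.612,.122,.1435])
    for k in range(3):
        d=P-c; h=d@n; rad=np.linalg.norm(d-h[...,None]*n,axis=-1)
        m=(abs(h)<.006)&(rad<.04); 
        q=P[m]; e=np.stack([(q-c)@np.array([.9063,0,.4226]),q[:,1]-c[1]],1).astype(np.float32)
        (ex,ey),rr=cv2.minEnclosingCircle(e); md=np.median(e,0)
        c=c+np.array([.9063,0,.4226])*ex+np.array([0,1,0])*ey+n*np.median((q-c)@n)
    print(t,m.sum(),c.round(4),rr,md)
    # deck outline: largest connected raised region minus neighbours
    x,y,z=P[...,0],P[...,1],P[...,2]
    dk=(abs(z-.04)<.005)&(x>.5)&(x<.78)&(y>-.18)&(y<.22)&(hsv[...,1]<60)&(g>100)
    k,l,st,_=cv2.connectedComponentsWithStats(np.uint8(dk)); i=1+np.argmax(st[1:,4]); q=P[l==i]
    print(cv2.minAreaRect(q[:,:2].astype(np.float32)))
plan(.612,.122,.33,90)
E
```

```text
t0 312 [0.6145 0.1228 0.1427] 0.028354354202747345 [ 0.00116745 -0.00025524]
((0.6423486471176147, 0.033165544271469116), (0.19960686564445496, 0.339648962020874), 0.11690499633550644)
s0 306 [0.6137 0.1192 0.1427] 0.029601730406284332 [ 0.00699395 -0.00137054]
((0.6435204744338989, 0.029153794050216675), (0.33826977014541626, 0.20057007670402527), 89.52017974853516)
t 0.1 pos [ 0.1725 -0.6002  0.2526] head -74.0 tilt [-0.     0.001 -1.   ] q6 -0.02 F [ 0.  -0.5 -0.1] w 0.0856
travel [ -76.6 -572.9 -621.9] roll 16.0
```

Emit:
apply_moves([
  [-77,-45,-49],
  [-77,-90,-98],
  [-77,-130,-142],
  [-77,-170,-186],
  [-77,-210,-230],
], roll=[3,6,9,12,16], hand=0)

```text
time_s: 0.72
ee_pos: [0.3237, -0.354, 0.3301]
tool_rot: [2.657, 1.57, -0.487]
contact_force: [0.9, -0.1, -0.6]
grip_width: 0.0001
```

```bash
python3 -c "
from h import *
plan(.6127,.121,.33,90)"
```

```text
t 0.72 pos [ 0.3237 -0.354   0.3301] head -90.1 tilt [ 0. -0. -1.] q6 0.72 F [ 0.9 -0.1 -0.6] w 0.0001
travel [ 2.000e-01 -4.756e+02 -2.880e+02] roll -0.1
```

Emit:
apply_moves([
  [0,-52,-32],
  [0,-104,-64],
  [0,-156,-96],
  [0,-208,-127],
  [0,-260,-158],
], roll=[0,0,0,0,0])

```text
time_s: 1.35
ee_pos: [0.4815, -0.0938, 0.33]
tool_rot: [1.916, 1.571, -1.225]
contact_force: [1.2, -0.9, -0.6]
grip_width: -0.0002
```

Emit:
apply_moves([
  [0,-50,-30],
  [0,-100,-60],
  [0,-150,-90],
  [0,-200,-120],
  [0,-212,-128],
], roll=[0,0,0,0,0])

```text
time_s: 1.98
ee_pos: [0.6097, 0.1192, 0.3293]
tool_rot: [-0.493, 1.57, 2.652]
contact_force: [-0.0, -0.2, 0.5]
grip_width: -0.0002
```

```bash
python3 -c "
from h import *
plan(.6127,.121,.18,90)
f=grab('wrist','w1'); print(f['mtx'],f['cam_to_world'].round(3))"
```

```text
t 1.98 pos [0.6097 0.1192 0.3293] head -89.8 tilt [-0.001  0.    -1.   ] q6 1.74 F [-0.  -0.2  0.5] w -0.0002
travel [149.3  -1.7  -3.1] roll 0.2
[[325.1922621    0.         280.97770347]
 [  0.         325.1922621  205.07769448]
 [  0.           0.           1.        ]] [[ 0.004  0.944  0.329  0.693]
 [-1.     0.004  0.001  0.118]
 [-0.001 -0.329  0.944  0.449]
 [ 0.     0.     0.     1.   ]]
```

View pics/w1.png

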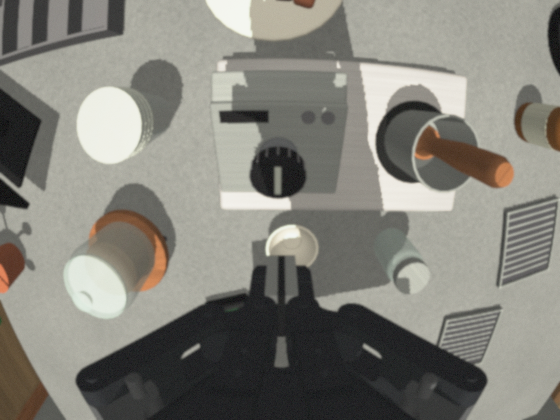

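The wrist view shows the head at (278,172), the tamper's end at (500,172) and the shut fingertips at (282,270). I'll go down to just above the head.

Emit:
apply_moves([
  [50,-1,4],
  [100,-2,8],
  [140,-2,12],
  [153,-2,13],
  [153,-2,13],
], roll=[0,0,0,0,0])

```text
time_s: 2.65
ee_pos: [0.5956, 0.1175, 0.1771]
tool_rot: [0.312, 1.57, -2.83]
contact_force: [0.4, -0.1, 0.4]
grip_width: -0.0
```

Emit:
apply_moves([
  [5,0,-2],
  [10,0,-5],
  [15,0,-7],
  [18,0,-8.5],
  [18,0,-8.5],
], roll=[0,0,0,0,0])

```text
time_s: 3.28
ee_pos: [0.6047, 0.1185, 0.1591]
tool_rot: [-2.922, 1.57, 0.221]
contact_force: [1.2, 0.0, 3.0]
grip_width: 0.0001
```

Emit:
apply_moves([
  [2,0,-1],
  [3.5,0,-1.5],
  [4.5,0,-2],
  [4.5,0,-2],
], roll=[0,0,0,0])

```text
time_s: 3.78
ee_pos: [0.6058, 0.1183, 0.1541]
tool_rot: [0.178, 1.57, -2.963]
contact_force: [0.0, -0.8, 0.1]
grip_width: 0.0001
```

Emit:
apply_moves([
  [1,0,-0.5],
  [2,0,-1],
  [2,0,-1],
], roll=[0,0,0])

```text
time_s: 4.15
ee_pos: [0.6068, 0.1183, 0.1523]
tool_rot: [0.181, 1.57, -2.96]
contact_force: [-3.2, -0.1, 1.8]
grip_width: -0.0005
```

Emit:
apply_moves([
  [1,0,-0.5],
  [1,0,-0.5],
], roll=[0,0])

```text
time_s: 4.4
ee_pos: [0.6072, 0.1183, 0.1518]
tool_rot: [0.158, 1.569, -2.983]
contact_force: [-5.4, -0.7, 5.8]
grip_width: -0.0001
```

Emit:
apply_moves([
  [1,0,-0.5],
  [1,0,-0.5],
], roll=[0,0])

```text
time_s: 4.65
ee_pos: [0.6073, 0.1183, 0.1514]
tool_rot: [0.139, 1.569, -3.002]
contact_force: [-8.7, -1.8, 13.2]
grip_width: -0.0001
```

Emit:
apply_moves([
  [1,0,0],
  [1,0,0],
], roll=[0,0])

```text
time_s: 4.9
ee_pos: [0.6073, 0.1183, 0.1512]
tool_rot: [0.147, 1.569, -2.994]
contact_force: [-10.2, -2.2, 18.5]
grip_width: -0.0
```

Emit:
apply_moves([
  [-10,0,4],
  [-60,0,4],
  [-110,0,4],
  [-150,0,4],
  [-150,0,4],
], roll=[0,0,0,0,0], hand=1)

```text
time_s: 5.52
ee_pos: [0.6066, 0.1188, 0.3038]
tool_rot: [-2.969, 1.562, 0.173]
contact_force: [-0.3, -0.7, 0.2]
grip_width: 0.0851
```

Run:
```python
from h import *
n=np.array([-.4226,0,.9063]); u=np.array([.9063,0,.4226])
plan(.647,-.055,.30,90)
for t in('top','scene'):
    f=grab(t,t+'1');P=pts(f);p0=np.array([.633,.121,.1])
    d=P-p0; h=d@n; rad=np.linalg.norm(d-h[...,None]*n,axis=-1)
    print(t,'head top height',np.median(h[(rad<.015)&(h>.02)&(h<.07)]),(rad<.015).sum())
    x,y,z=P[...,0],P[...,1],P[...,2]; hsv=cv2.cvtColor(f['img'],cv2.COLOR_RGB2HSV)
    m=(abs(x-.65)<.04)&(abs(y+.055)<.04)&(z>.16)&(z<.25); 
    for lo,hi in((.165,.19),(.19,.215),(.215,.236),(.236,.25)):
        q=P[m&(z>lo)&(z<hi)]; print(lo,len(q),np.median(q,0).round(4), q.min(0).round(3),q.max(0).round(3)) if len(q) else None
```

```text
t 5.53 pos [0.6066 0.1188 0.3038] head -90.0 tilt [ 0.008  0.001 -1.   ] q6 1.74 F [-0.3 -0.7  0.2] w 0.0851
travel [  3.8 173.8 -40.3] roll 0.0
top head top height 0.03732329623959479 424
0.165 15 [ 0.6364 -0.0527  0.1815] [ 0.634 -0.064  0.165] [ 0.64  -0.042  0.19 ]
0.19 21 [ 0.6367 -0.0522  0.2034] [ 0.634 -0.066  0.191] [ 0.644 -0.042  0.215]
0.215 31 [ 0.6402 -0.0491  0.2313] [ 0.635 -0.067  0.216] [ 0.661 -0.041  0.236]
0.236 74 [ 0.6469 -0.0533  0.2421] [ 0.636 -0.066  0.237] [ 0.66  -0.043  0.247]
scene head top height 0.037132260879864376 87
0.165 88 [ 0.6595 -0.0594  0.1781] [ 0.648 -0.07   0.165] [ 0.662 -0.045  0.19 ]
0.19 91 [ 0.6596 -0.0585  0.2024] [ 0.65  -0.07   0.191] [ 0.662 -0.045  0.215]
0.215 95 [ 0.6591 -0.0584  0.2274] [ 0.646 -0.07   0.215] [ 0.662 -0.044  0.236]
0.236 125 [ 0.6516 -0.0575  0.2419] [ 0.638 -0.068  0.236] [ 0.661 -0.044  0.246]
```

The head top is 37 mm above the panel, so it is latched (up would be 48). The tamper's axis is at about (0.648, -0.056) and it stands vertical. Moving to grip it.

Emit:
apply_moves([
  [0,55,-14],
  [0,110,-28],
  [0,165,-41],
  [0,175,-41],
  [0,175,-41],
], roll=[0,0,0,0,0])

```text
time_s: 6.25
ee_pos: [0.6447, -0.0569, 0.2979]
tool_rot: [-0.24, 1.568, 2.9]
contact_force: [0.9, -0.0, -0.0]
grip_width: 0.0852
```

Emit:
apply_moves([
  [45,0,0],
  [85,0,0],
  [98,0,0],
  [98,0,0],
], roll=[0,0,0,0])

```text
time_s: 6.75
ee_pos: [0.6451, -0.0554, 0.201]
tool_rot: [-0.212, 1.569, 2.931]
contact_force: [0.3, -0.1, 0.3]
grip_width: 0.0853
```

Emit:
apply_moves([
  [0,0,0],
  [0,0,0],
  [0,0,0],
  [0,0,0],
  [0,0,0],
], roll=[0,0,0,0,0], hand=0.2, force=40)

```text
time_s: 7.38
ee_pos: [0.646, -0.0565, 0.2025]
tool_rot: [-3.034, 1.569, 0.108]
contact_force: [0.8, 1.4, 5.5]
grip_width: 0.0269
```

Emit:
apply_moves([
  [0,0,0],
  [-10,0,0],
  [-30,0,0],
  [-60,0,0],
  [-90,0,0],
], roll=[0,0,0,0,0], hand=0)

```text
time_s: 8.0
ee_pos: [0.6453, -0.0568, 0.2934]
tool_rot: [2.486, 1.57, -0.655]
contact_force: [-0.4, 0.1, -1.9]
grip_width: 0.0269
```

Emit:
apply_moves([
  [-30,0,0],
  [-35,0,0],
  [-35,0,0],
], roll=[0,0,0])

```text
time_s: 8.38
ee_pos: [0.6451, -0.0567, 0.3265]
tool_rot: [2.522, 1.571, -0.619]
contact_force: [-0.4, 0.1, -2.2]
grip_width: 0.0269
```

Run:
```python
from h import *
plan(.470,-.353,None,90)
a=grab('scene','s2')
P=pts(a);x,y,z=P[...,0],P[...,1],P[...,2];hsv=cv2.cvtColor(a['img'],cv2.COLOR_RGB2HSV)
m=(x>.6)&(x<.72)&(y>-.1)&(y<0)&(z>.15)&(z<.30)&(hsv[...,1]>100); q=P[m]
for lo in np.arange(.15,.30,.02):
    w=q[(q[:,2]>lo)&(q[:,2]<lo+.02)]; print(round(lo,2),len(w),np.median(w,0).round(3) if len(w) else '')
print(q.min(0))
cv2.imwrite('pics/c2.png',cv2.resize(a['img'][130:370,150:450],None,fx=2,fy=2)[:,:,::-1])
```

```text
t 8.38 pos [ 0.6451 -0.0567  0.3265] head -90.0 tilt [ 0. -0. -1.] q6 1.46 F [-0.4  0.1 -2.2] w 0.0269
travel [  0.  296.2 175.3] roll 0.0
0.15 0 
0.17 48 [ 0.666 -0.06   0.184]
0.19 212 [ 0.663 -0.06   0.206]
0.21 134 [ 0.657 -0.06   0.217]
0.23 67 [ 0.656 -0.059  0.241]
0.25 56 [ 0.657 -0.059  0.26 ]
0.27 73 [ 0.658 -0.059  0.28 ]
0.29 38 [ 0.659 -0.059  0.296]
[ 0.63023429 -0.07870044  0.17906235]
```

View pics/c2.png

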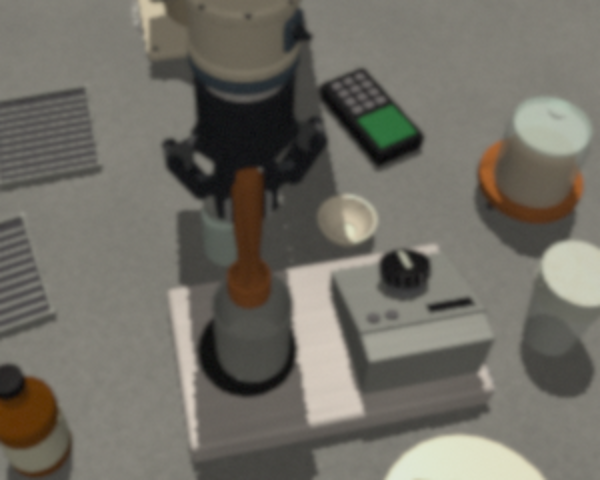

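The crop shows the tamper hanging upright from the gripper, with its foot at crop (248,285) clear of the cup rim. The cup is still on its pad and the head is down at crop (404,268). Carrying it to the tray.

Emit:
apply_moves([
  [0,25,15],
  [0,65,38],
  [0,105,62],
  [0,145,86],
  [0,185,110],
], roll=[0,0,0,0,0])

```text
time_s: 9.05
ee_pos: [0.5339, -0.2425, 0.3248]
tool_rot: [-0.412, 1.568, 2.73]
contact_force: [-0.1, -0.3, -2.9]
grip_width: 0.0271
```

Emit:
apply_moves([
  [0,40,24],
  [0,75,44],
  [0,100,58],
  [0,110,65],
  [0,110,65],
], roll=[0,0,0,0,0])

```text
time_s: 9.68
ee_pos: [0.4701, -0.3516, 0.3256]
tool_rot: [-0.832, 1.569, 2.309]
contact_force: [0.1, 0.6, -1.4]
grip_width: 0.0271
```

Run:
```python
from h import *
plan(.470,-.353,.1585,90)
a=grab('top','t2'); b=load('t0')
# tray outline from first picture: raised rim pixels vs. depth at t0
P=pts(b);x,y,z=P[...,0],P[...,1],P[...,2]
m=(abs(x-.47)<.11)&(abs(y+.353)<.11)&(z>.0065)&(z<.02)
k,l,st,_=cv2.connectedComponentsWithStats(cv2.morphologyEx(np.uint8(m),cv2.MORPH_OPEN,np.ones((5,5)))); i=1+np.argmax(st[1:,4])
print(st[i],cv2.minAreaRect(P[l==i][:,:2].astype(np.float32)))
```

```text
t 9.68 pos [ 0.4701 -0.3516  0.3256] head -90.0 tilt [-0.001  0.001 -1.   ] q6 0.91 F [ 0.1  0.6 -1.4] w 0.0271
travel [ 1.671e+02  1.600e+00 -1.000e-01] roll -0.0Traceback (most recent call last):
  File "<stdin>", line 7, in <module>
    return _wrapfunc(a, 'argmax', axis=axis, out=out, **kwds)
    return bound(*args, **kwds)
ValueError: attempt to get argmax of an empty sequence
```

Emit:
apply_moves([
  [45,1,0],
  [90,1,0],
  [130,1,0],
  [155,1,0],
  [160,1,0],
], roll=[0,0,0,0,0])

```text
time_s: 10.35
ee_pos: [0.4703, -0.3509, 0.1647]
tool_rot: [-0.723, 1.567, 2.421]
contact_force: [0.2, 0.0, -1.0]
grip_width: 0.0271
```

Emit:
apply_moves([
  [4,0,0],
  [6,0,0],
  [6,0,0],
], roll=[0,0,0])

```text
time_s: 10.72
ee_pos: [0.4709, -0.3529, 0.1614]
tool_rot: [2.507, 1.569, -0.634]
contact_force: [-0.0, -0.8, -2.4]
grip_width: 0.027
```

Emit:
apply_moves([
  [1,0,0],
  [2,0,0],
  [2,0,0],
], roll=[0,0,0])

```text
time_s: 11.1
ee_pos: [0.4705, -0.3528, 0.1585]
tool_rot: [-0.717, 1.571, 2.425]
contact_force: [0.4, 0.3, -2.2]
grip_width: 0.0272
```

Emit:
apply_moves([
  [1,0,0],
  [1,0,0],
], roll=[0,0])

```text
time_s: 11.35
ee_pos: [0.4706, -0.3528, 0.1576]
tool_rot: [2.514, 1.571, -0.627]
contact_force: [0.2, -0.4, -1.6]
grip_width: 0.0268
```

Emit:
apply_moves([
  [1,0,0],
  [1,0,0],
], roll=[0,0])

```text
time_s: 11.6
ee_pos: [0.471, -0.3529, 0.1575]
tool_rot: [2.664, 1.57, -0.477]
contact_force: [-1.4, 2.1, 6.9]
grip_width: 0.0272
```

Emit:
apply_moves([
  [1,0,0],
  [1,0,0],
], roll=[0,0])

```text
time_s: 11.85
ee_pos: [0.4713, -0.353, 0.1575]
tool_rot: [2.671, 1.569, -0.47]
contact_force: [-2.1, 3.8, 14.0]
grip_width: 0.027
```

Contact at the expected height (0.1575). I'll release the preload, open and rise.

Emit:
apply_moves([
  [-1.5,0,0],
  [-1.5,0,0],
], roll=[0,0])

```text
time_s: 12.1
ee_pos: [0.4708, -0.3529, 0.1575]
tool_rot: [2.635, 1.57, -0.506]
contact_force: [-1.2, 1.1, 5.3]
grip_width: 0.027
```

Emit:
apply_moves([
  [0,0,0],
  [0,0,0],
  [0,0,0],
  [0,0,0],
], roll=[0,0,0,0], hand=1)

```text
time_s: 12.6
ee_pos: [0.4705, -0.3527, 0.1569]
tool_rot: [-0.645, 1.571, 2.498]
contact_force: [0.3, -0.2, -0.9]
grip_width: 0.0857
```

Emit:
apply_moves([
  [-20,0,0],
  [-60,0,0],
  [-110,0,0],
  [-160,0,0],
  [-170,0,0],
], roll=[0,0,0,0,0])

```text
time_s: 13.22
ee_pos: [0.4718, -0.3537, 0.3311]
tool_rot: [2.478, 1.564, -0.663]
contact_force: [-0.3, -1.0, 0.4]
grip_width: 0.0856
```

Run:
```python
from h import *
plan(.608,.121,.33,90)
a=grab('scene','s3')
P=pts(a);x,y,z=P[...,0],P[...,1],P[...,2];hsv=cv2.cvtColor(a['img'],cv2.COLOR_RGB2HSV)
m=(abs(x-.47)<.08)&(abs(y+.353)<.08)&(z>.01)&(hsv[...,1]>100); q=P[m]
for lo in np.arange(.01,.23,.03):
    w=q[(q[:,2]>lo)&(q[:,2]<lo+.03)]; print(round(lo,2),len(w),np.median(w,0).round(3) if len(w) else '')
cv2.imwrite('pics/c3.png',cv2.resize(a['img'][130:370,60:400],None,fx=2,fy=2)[:,:,::-1])
```

```text
t 13.22 pos [ 0.4718 -0.3537  0.3311] head -90.0 tilt [ 0.005 -0.004 -1.   ] q6 0.91 F [-0.3 -1.   0.4] w 0.0856
travel [-1.000e-01 -4.747e+02 -1.364e+02] roll 0.0
0.01 184 [ 0.489 -0.346  0.032]
0.04 133 [ 0.482 -0.351  0.049]
0.07 67 [ 0.482 -0.35   0.084]
0.1 76 [ 0.483 -0.349  0.116]
0.13 99 [ 0.485 -0.349  0.145]
0.16 108 [ 0.484 -0.348  0.176]
0.19 103 [ 0.478 -0.352  0.197]
0.22 0
```

View pics/c3.png

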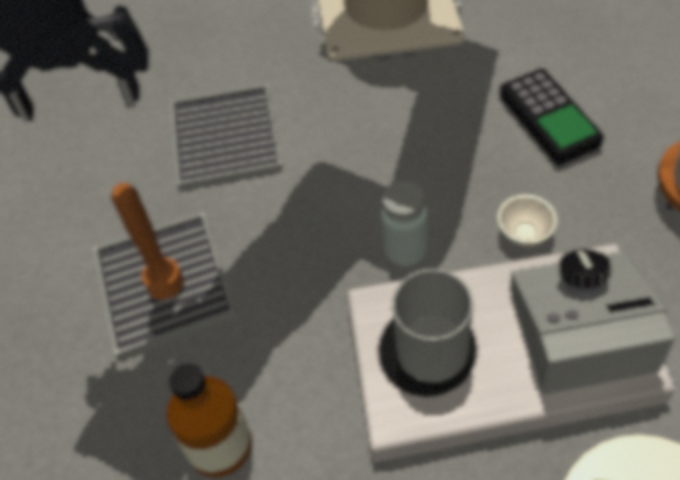

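The crop shows the tamper upright and released at crop (160,275), on the right-hand tray. The cup is at (430,325) on its pad and the head is still down at (585,265). Returning to the head, jaws pre-turned by -33°.

Emit:
apply_moves([
  [0,-55,-17],
  [0,-110,-35],
  [0,-165,-52],
  [0,-220,-69],
  [0,-265,-84],
], roll=[0,0,0,0,0])

```text
time_s: 13.9
ee_pos: [0.5539, -0.0854, 0.3253]
tool_rot: [-0.202, 1.568, 2.941]
contact_force: [0.4, -0.5, 0.2]
grip_width: 0.0857
```

Emit:
apply_moves([
  [0,-50,-16],
  [0,-100,-32],
  [0,-150,-48],
  [0,-200,-64],
  [0,-210,-66],
], roll=[-7,-14,-21,-28,-33])

```text
time_s: 14.52
ee_pos: [0.6201, 0.1254, 0.3247]
tool_rot: [-0.577, 1.568, -3.136]
contact_force: [0.3, -0.7, 0.1]
grip_width: 0.0855
```

Run:
```python
from h import *
plan(.622,.121,.16,90-33*-1)
plan(.622,.121,.137,90)
```

```text
t 14.53 pos [0.6201 0.1254 0.3247] head -56.6 tilt [-0.003 -0.    -1.   ] q6 1.17 F [ 0.3 -0.7  0.1] w 0.0855
travel [164.7   5.    0.4] roll 0.4
t 14.53 pos [0.6201 0.1254 0.3247] head -56.6 tilt [-0.003 -0.    -1.   ] q6 1.17 F [ 0.3 -0.7  0.1] w 0.0855
travel [187.7   5.    0.4] roll 33.4
```

Emit:
apply_moves([
  [50,2,0],
  [100,4,0],
  [145,4,0],
  [165,4,0],
  [165,4,0],
], roll=[0,0,0,0,0])

```text
time_s: 15.15
ee_pos: [0.6214, 0.1188, 0.1602]
tool_rot: [-0.403, 1.567, -2.968]
contact_force: [0.1, 0.2, 0.9]
grip_width: 0.0853
```

Run:
```python
from h import *
plan(.622,.121,.137,90)
f=grab('wrist','w2'); cv2.imwrite('pics/w2.png',f['img'][:,:,::-1])
```

```text
t 15.15 pos [0.6214 0.1188 0.1602] head -57.0 tilt [-0.004 -0.001 -1.   ] q6 1.16 F [0.1 0.2 0.9] w 0.0853
travel [23.2 -1.5 -1.8] roll 33.0
```

View pics/w2.png

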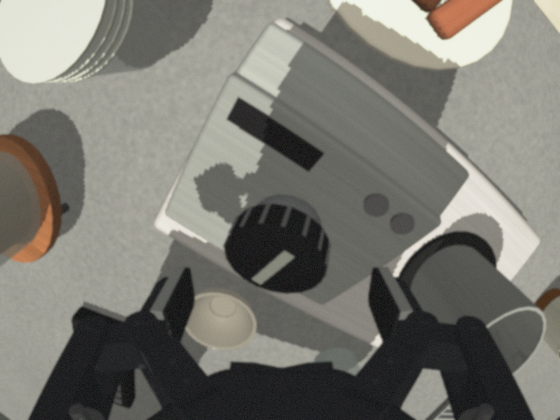

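The wrist view shows the head at (278,245) between the pads at (180,295) and (388,300). I'll go down and close on it.

Emit:
apply_moves([
  [8,-1.5,-1],
  [16,-1.5,-1],
  [23,-1.5,-1],
  [23,-1.5,-1],
], roll=[0,0,0,0])

```text
time_s: 15.7
ee_pos: [0.6221, 0.1207, 0.1385]
tool_rot: [-0.398, 1.57, -2.964]
contact_force: [-0.6, -0.2, -0.4]
grip_width: 0.0853
```

Emit:
apply_moves([
  [0,0,0],
  [0,0,0],
  [0,0,0],
  [0,0,0],
], roll=[0,0,0,0], hand=0, force=30)

```text
time_s: 16.2
ee_pos: [0.6225, 0.1213, 0.1393]
tool_rot: [-2.551, 1.57, 1.168]
contact_force: [-2.6, 4.7, 1.7]
grip_width: 0.0547
```

Emit:
apply_moves([
  [0,0,0],
  [0,0,0],
  [0,0,0],
  [0,0,0],
  [0,0,0],
], roll=[7,14,21,28,35])

```text
time_s: 16.82
ee_pos: [0.6222, 0.1231, 0.14]
tool_rot: [-1.499, 1.567, 1.604]
contact_force: [-4.7, 9.2, 5.2]
grip_width: 0.054
```

Emit:
apply_moves([
  [0,0,0],
  [0,0,0],
  [0,0,0],
  [0,0,0],
  [0,0,0],
], roll=[7,14,21,28,31])

```text
time_s: 17.45
ee_pos: [0.6237, 0.1228, 0.141]
tool_rot: [-1.828, 1.566, 0.736]
contact_force: [-4.7, 10.1, 11.9]
grip_width: 0.0541
```

Run:
```python
from h import *
plan(.622,.121,.137,90); print(r.state()['moment'])
f=grab('wrist','w3'); cv2.imwrite('pics/w3.png',f['img'][:,:,::-1])
```

```text
t 17.45 pos [0.6237 0.1228 0.141 ] head -123.1 tilt [ 0.003  0.003 -1.   ] q6 2.32 F [-4.7 10.1 11.9] w 0.0541
travel [4.  2.4 0.4] roll -33.1
[2.27358094 0.40926487 0.32577247]
```

View pics/w3.png

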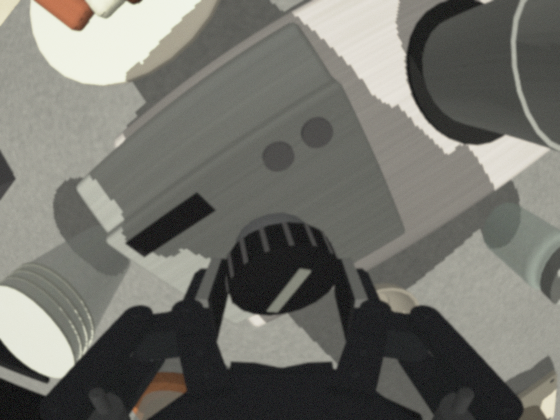

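The marker line on the head is at (290,290), turned only about 12° against the camera over the 66° sweep. So the head followed about 54° (0.94 rad, over the 0.8 needed). Letting go and rising.

Emit:
apply_moves([
  [0,0,0],
  [0,0,0],
  [0,0,0],
  [0,0,0],
], roll=[0,0,0,0], hand=1)

```text
time_s: 18.0
ee_pos: [0.6224, 0.1205, 0.1387]
tool_rot: [1.06, 1.57, -2.657]
contact_force: [0.4, -0.8, 0.2]
grip_width: 0.0853
```

Emit:
apply_moves([
  [-30,0,0],
  [-80,0,0],
  [-130,0,0],
  [-180,0,0],
  [-190,0,0],
], roll=[0,0,0,0,0])

```text
time_s: 18.62
ee_pos: [0.6241, 0.121, 0.3333]
tool_rot: [-2.41, 1.564, 0.156]
contact_force: [0.1, -0.3, -0.3]
grip_width: 0.0853
```

```bash
cat > chk.py <<'E'
from h import *
n=np.array([-.4226,0,.9063])
plan()
for t in('top','scene'):
    f=grab(t,t+'9');P=pts(f);d=P-np.array([.633,.121,.1]); h=d@n; rad=np.linalg.norm(d-h[...,None]*n,axis=-1)
    print(t,'head top height',np.median(h[(rad<.015)&(h>.02)&(h<.07)]))
    x,y,z=P[...,0],P[...,1],P[...,2];hsv=cv2.cvtColor(f['img'],cv2.COLOR_RGB2HSV)
    m=(abs(x-.645)<.07)&(abs(y+.055)<.07)&(abs(z-.148)<.006)&(hsv[...,1]<80); print('cup rim',cv2.minEnclosingCircle(P[m][:,:2].astype(np.float32)))
    m=(abs(x-.47)<.08)&(abs(y+.353)<.08)&(z>.185)&(hsv[...,1]>100); print('tamper top',P[m].mean(0).round(3),P[m][:,2].max().round(3))
E
python3 chk.py
```

```text
t 18.62 pos [0.6241 0.121  0.3333] head -123.0 tilt [ 0.007  0.001 -1.   ] q6 2.32 F [ 0.1 -0.3 -0.3] w 0.0853
travel [0. 0. 0.] roll None
top head top height 0.04526965809051479
cup rim ((0.6450713276863098, -0.0511283278465271), 0.04213978722691536)
tamper top [ 0.471 -0.348  0.196] 0.203
scene head top height 0.04788983659603124
cup rim ((0.6453529000282288, -0.05461582541465759), 0.04324813932180405)
tamper top [ 0.477 -0.351  0.195] 0.2
```

The head appears to be up: 47.9 mm in the scene view, 45.3 mm in the top view where the arm may cover part of it. I'll move the arm clear and compare with the first pictures, using the same measure.

Emit:
apply_moves([
  [-10,20,30],
  [-20,50,70],
  [-30,80,110],
  [-30,100,130],
  [-30,100,130],
], roll=[-8,-16,-24,-32,-32])

```text
time_s: 19.35
ee_pos: [0.4568, 0.1072, 0.3575]
tool_rot: [0.242, 1.568, -2.917]
contact_force: [0.9, 0.0, 0.9]
grip_width: 0.0851
```

```bash
python3 chk.py
python3 - <<'E'
from h import *
n=np.array([-.4226,0,.9063])
for t in('t0','s0','top9','scene9'):
    P=pts(load(t));d=P-np.array([.633,.121,.1]); h=d@n; rad=np.linalg.norm(d-h[...,None]*n,axis=-1)
    m=(rad<.02)&(h>.02)&(h<.07); print(t,m.sum(),np.percentile(h[m],[10,50,90]).round(4))
a=load('scene9')['img']; cv2.imwrite('pics/c9.png',cv2.resize(a[120:380,60:460],None,fx=2,fy=2)[:,:,::-1])
E
```

```text
t 19.35 pos [0.4568 0.1072 0.3575] head -91.0 tilt [-0.003 -0.001 -1.   ] q6 1.79 F [0.9 0.  0.9] w 0.0851
travel [0. 0. 0.] roll None
top head top height 0.0475204592493571
cup rim ((0.6456447243690491, -0.05156569182872772), 0.04213765263557434)
tamper top [ 0.471 -0.348  0.196] 0.203
scene head top height 0.0477988849917471
cup rim ((0.6450470685958862, -0.05468166247010231), 0.042528167366981506)
tamper top [ 0.478 -0.352  0.195] 0.201
t0 166 [0.0444 0.0478 0.0513]
s0 144 [0.0466 0.0478 0.0489]
top9 155 [0.0445 0.0476 0.0514]
scene9 146 [0.0469 0.0479 0.049 ]
```

View pics/c9.png

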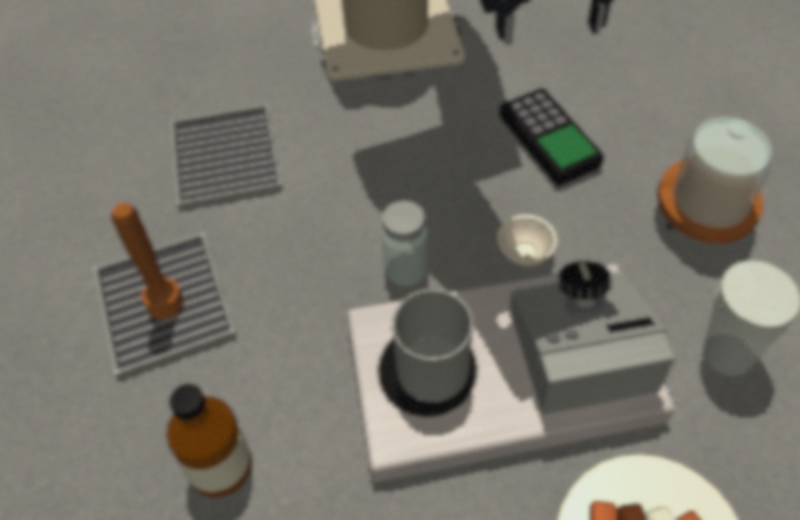

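The final crop shows the head fully up at (585,280), at the same height as in the first pictures. The tamper stands at (160,295) on the right-hand tray, the cup is on its pad at (430,345), and everything else is where it was. Handing in.

```bash
python3 -c "
from workcell import r
print(r.finish_job())"
```

```text
the job is handed in; nothing more can be done
None
```

The job is done and handed in, at about 19.5 s of the 70 s allowed.

1. **Stop pressed:** I pushed the head down to its end stop and let go. It stayed latched, with its top 37 mm above the panel compared with 48 mm when up.
2. **Tamper moved:** I pulled the tamper out of the cup and stood it, released, near the centre of the right-hand tray at about (0.47, -0.35). It stands upright, with its end about 0.20 m high.
3. **Stop reset:** I then gripped the head and turned the gripper 66° clockwise. The head followed about 54° and sprang up when released.

**Last checks:**
- The head's height matches the first pictures to within 0.2 mm in both cameras (47.6 and 47.9 mm).
- The cup stands on its pad, with its rim within about 1 mm of where it was.
- By eye in the last picture, nothing else has moved. The gripper is open and clear of everything.

**Failed or disagreed:**
- One refit of the tray's outline failed because the depth was too noisy, so I used the earlier centre estimate, whose two readings agreed within 3 mm.
- One top-view reading of the head gave 45.3 mm while the arm was above it; with the arm clear it read 47.5 mm.
- The two cameras differ by about 3 mm in y on the cup and the head.

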